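Pack the sold toy set into the tray

ROBOT

A 6-joint arm with a two-finger parallel gripper is mounted at the origin on the work surface. World frame = base frame: x ahead of the robot, y to its left, z up, the work surface at z = 0. Lengths are in m, angles in rad, forces in N, time in s.
With the tool pointing down it reaches from about 0.2 to 0.875 m from the base axis. Payload 3.4 kg.
Tool frame: the origin (TCP) lies midway between the tips of the shut fingers; the grasp point (between the pads) lies 19 mm behind it; z points along the fingers, y is the line along which they close (so a half turn about z gives the same grasp; the last joint's range is limited). The gripper opens to 94 mm and grips with 3 to 60 N. Pads are 16 mm wide; open, the fingers measure 119 mm over their backs; the gripper's body (75 mm by 177 mm) begins 78 mm behind the grasp point.
Start: joints at [1.14, 0.276, 1.505, -0, 1.361, -0.121], TCP at [0.175, 0.548, 0.167] pointing down, gripper open.
Joint ranges: [-2.89, 2.89], [-0.75, 2.08], [0.22, 2.7], [-1.18, 4.32], [0.11, 2.71], [-2.7, 2.7]. Speed limits (rad/s): [2.57, 2.57, 3.14, 3.14, 3.14, 3.14].

INTERFACE

Orientations are given as [roll, pitch, yaw] about the fixed x, y, z axes, in that order (R = Rz(yaw) Ry(pitch) Rx(roll)).
In Python, from plant import bot, optics gives the robot as it stands. The module is installed in compiled form; this text tells all that it offers. Calls block until the motion is done:
- bot.reach(position, orientation): joint-space move of the TCP to a pose.
- bot.move_l(position, rate=0.15, rot=None, until_force=None): straight line of the TCP; rot=None keeps the orientation; rate is the mean speed in m/s. With until_force (N) it stops when the force on the tool has changed by that much, and returns True; else False.
- bot.set_joints(angles): joint-space move.
- bot.set_gripper(opening, force=None): finger opening in m; force is the grip in N (None keeps the last); returns when the fingers have stopped.
- bot.sleep(seconds).
- bot.inverse_kinematics(position, orientation): joint angles nearest the present ones, or None.
- bot.get_obs(): the state.
- optics.capture(name): name is "scene" or "top"; returns the picture (480x640x3 uint8, red, green, blue); there is no depth.
- optics.camera_params(name): a dict with "fov_y" (degrees; the focal length in pixels is half the picture's height over the tangent of half this angle, whatever the lens; pixels are square), "cx", "cy" (the principal point, pixels), "xyz" and "attitude" of the camera in the world. Camera axes: x right, y down, z forward; pixel columns grow to the right and rows downward; lengths in m; the calibration is good to about 2 mm. A picture is of the moment at which its call begins. camera_params takes no time and is no camera call.
A pose or a line that the arm cannot do raises bot.MotionError and nothing moves.
- bot.finish_job(): hands the job in; it is judged then, once.
The state is a dict: "time": time; "qpos": joint angles; "qd": joint speeds; "joint_torque": joint torques, N m; "ee_pos": TCP position; "ee_rot": TCP orientation; "ft_force": force on the tool from outside, world axes, zero at the start; "torque": the same for the moment, N m; "gripper_width": finger opening in m; "gripper_force": force on a finger pad.
Only numpy, scipy, OpenCV 4.12 (cv2) and the standard library are available. Lean on these libraries where they do the work, as an engineer would, in place of code of your own. Each camera call takes 0.05 s, during which the arm holds its last target. There are 200 camera calls.

TASK

A customer at the garage sale has bought a toy set: pack the red fire engine with the ladder, the yellow tipper truck, the blue van and the green rocket into the grey tray, each in the middle of the mat of its own colour. Set the three vehicles on their wheels on their outlines, lengthwise (either way round), and only when all three are in, lift the green rocket out of the carton and stand it upright on its ring. Leave the plain red saloon and the orange rocket where they are.

Things in the scene. Friction and masses are not known exactly. Their poses are not given: they have to be found in the camera images.
- fire_engine_center (a point): Red toy fire engine with a white ladder along its roof, 84 mm long (own x, front at +x), 38 mm wide (own y), 42 mm high, 0.1 to 0.2 kg; stands on its wheels, which do not turn. Point: its centre, 21 mm above what it stands on. Grip across its width at mid-length: flat sides from 10 to 35 mm above its foot.
- tipper_center (a point): Yellow toy tipper truck: cab at the front (+x), open-topped bed with a grey floor behind it, 84 mm long (own x, front at +x), 38 mm wide (own y), 42 mm high, 0.1 to 0.2 kg; stands on its wheels, which do not turn. Point: its centre, 21 mm above what it stands on. Grip across its width at mid-length: flat sides from 10 to 35 mm above its foot.
- van_center (a point): Blue toy van with a white stripe along its roof, 84 mm long (own x, front at +x), 38 mm wide (own y), 42 mm high, 0.1 to 0.2 kg; stands on its wheels, which do not turn. Point: its centre, 21 mm above what it stands on. Grip across its width at mid-length: flat sides from 10 to 35 mm above its foot.
- green_rocket_center (a point): Green toy rocket with white bands, upright near the middle of one cell (100 x 102 mm inside) of a fixed open cardboard carton with 4 mm floor and walls, 90 mm high over the table. 150 mm high, about 0.12 kg; foot 60 mm across, round body 44 mm in diameter from 30 to 115 mm above the foot, tapered nose. Point: on its axis, 75 mm above the foot; own z up. Raise it 95 mm to clear the walls.
- orange_rocket_center (a point): Orange rocket, same shape and size as the green one, in the carton's other cell; not part of the set. Point: on its axis, 75 mm above its foot. The carton (215 x 110 mm outside, 90 mm high) is centred about half-way between the two rockets, its long side along the line between them.
- red_saloon_center (a point): Plain red saloon car with black windows and no ladder, not part of the set; 84 x 38 x 42 mm, same axes and centre point as the fire engine.
- red_mat: Red mat, 106 x 92 x 4 mm, floor of one bay of the fixed grey tray, with a white outline 90 x 44 mm, long along the mat's own x, in its middle for the fire engine. Origin: centre of its underside, 5 mm over the table; x along the bay's 110 mm length, y across its 96 mm width, z up. The tray (235 x 207 mm, centred on the mean of the four mats) has 2 x 2 bays; walls and dividers 5 mm thick, 16 mm high over the table.
- yellow_mat: Yellow mat, 106 x 92 x 4 mm, floor of one bay of the fixed grey tray, with a white outline 90 x 44 mm, long along the mat's own x, in its middle for the tipper. Origin: centre of its underside, 5 mm over the table; x along the bay's 110 mm length, y across its 96 mm width, z up. The tray (235 x 207 mm, centred on the mean of the four mats) has 2 x 2 bays; walls and dividers 5 mm thick, 16 mm high over the table.
- blue_mat: Blue mat, 106 x 92 x 4 mm, floor of one bay of the fixed grey tray, with a white outline 90 x 44 mm, long along the mat's own x, in its middle for the van. Origin: centre of its underside, 5 mm over the table; x along the bay's 110 mm length, y across its 96 mm width, z up. The tray (235 x 207 mm, centred on the mean of the four mats) has 2 x 2 bays; walls and dividers 5 mm thick, 16 mm high over the table.
- green_mat: Green mat, 106 x 92 x 4 mm, floor of one bay of the fixed grey tray, with a white ring 64 mm across in its middle for the rocket. Origin: centre of its underside, 5 mm over the table; x along the bay's 110 mm length, y across its 96 mm width, z up. The tray (235 x 207 mm, centred on the mean of the four mats) has 2 x 2 bays; walls and dividers 5 mm thick, 16 mm high over the table.

How it is judged:
On the way, in this order (a step that is already met when the one before it is completed fails the run):
1. the fire engine, the tipper and the van are on their mats, the green rocket not yet (horizontal distance between fire_engine_center and red_mat below 0.015 m and z of fire_engine_center in the frame of red_mat between 0.019 and 0.031 m and angle between each of fire_engine_center, tipper_center, van_center's own z axis and vertical below 0.1 rad and angle between the x axis of fire_engine_center and the x axis of red_mat, either way round below 0.26 rad and linear speed of each of fire_engine, tipper, van below 0.02 m/s and horizontal distance between tipper_center and yellow_mat below 0.015 m and z of tipper_center in the frame of yellow_mat between 0.019 and 0.031 m and angle between the x axis of tipper_center and the x axis of yellow_mat, either way round below 0.26 rad and horizontal distance between van_center and blue_mat below 0.015 m and z of van_center in the frame of blue_mat between 0.019 and 0.031 m and angle between the x axis of van_center and the x axis of blue_mat, either way round below 0.26 rad and not (horizontal distance between green_rocket_center and green_mat below 0.015 m and z of green_rocket_center in the frame of green_mat between 0.073 and 0.085 m and angle between green_rocket_center's own z axis and vertical below 0.1 rad and linear speed of green_rocket below 0.02 m/s)), for 0.2 s.
2. the green rocket stands on the green mat (horizontal distance between green_rocket_center and green_mat below 0.015 m and z of green_rocket_center in the frame of green_mat between 0.073 and 0.085 m and angle between green_rocket_center's own z axis and vertical below 0.1 rad and linear speed of green_rocket below 0.02 m/s), for 0.2 s.
At the end, for the whole second after the job is handed in: Each vehicle on its wheels on the mat of its colour, centre within 15 mm of the mat's centre and lengthwise within 15 degrees; the green rocket upright (within 5 degrees) on the green mat within 15 mm of its centre; all at rest and released (all of step 2 and horizontal distance between fire_engine_center and red_mat below 0.015 m and z of fire_engine_center in the frame of red_mat between 0.019 and 0.031 m and angle between each of fire_engine_center, tipper_center, van_center's own z axis and vertical below 0.1 rad and angle between the x axis of fire_engine_center and the x axis of red_mat, either way round below 0.26 rad and linear speed of each of fire_engine, tipper, van below 0.02 m/s and horizontal distance between tipper_center and yellow_mat below 0.015 m and z of tipper_center in the frame of yellow_mat between 0.019 and 0.031 m and angle between the x axis of tipper_center and the x axis of yellow_mat, either way round below 0.26 rad and horizontal distance between van_center and blue_mat below 0.015 m and z of van_center in the frame of blue_mat between 0.019 and 0.031 m and angle between the x axis of van_center and the x axis of blue_mat, either way round below 0.26 rad); the robot touches nothing.
It fails at once if the red saloon is displaced by more than 25 mm (distance of red_saloon_center from where it was at the start of the episode above 0.025 m).
It fails at once if the orange rocket is displaced by more than 25 mm (distance of orange_rocket_center from where it was at the start of the episode above 0.025 m).
It also fails if it takes over 120 s, if anything falls off the work surface, if the arm or the gripper's body presses on something with over 40 N, if the wrist force passes 120 N, or if a joint passes its speed limit or range.

## Working session

There is one attempt and no reset: what is moved stays moved. The work goes in short steps, each a Python script; the robot and the scene stay as the last script left them, time stands still between calls to the robot, and variables do not carry over. Pictures are saved under pics/ and viewed, at most 14 in all, crops included, and the job is handed in when it is done.

```bash
mkdir -p pics
python3 - <<'E'
from plant import bot, optics
import cv2
for n in ("scene","top"):
    p=optics.camera_params(n); print(n,p)
    cv2.imwrite(f"pics/{n}0.png",optics.capture(n)[:,:,::-1])
print(bot.get_obs())
E
```

```text
scene {'fov_y': 43.62255951328798, 'cx': 308.72070384466036, 'cy': 238.06145300546603, 'xyz': array([ 1.54487885, -0.06086532,  0.98656327]), 'attitude': array([-2.29233251, -0.0082737 ,  1.52691118])}
top {'fov_y': 49.32591735994814, 'cx': 320.4225031509824, 'cy': 240.82953709955513, 'xyz': array([ 0.36535461, -0.01698084,  1.08815079]), 'attitude': array([-3.01062903,  0.01987258, -1.59782546])}
{'time': 0.1, 'qpos': array([ 1.14000967e+00,  2.76513891e-01,  1.50592373e+00, -1.62825122e-05,
        1.36071022e+00, -1.20994145e-01]), 'qd': array([ 6.18974375e-05, -3.83457573e-04, -3.77262587e-03,  6.34074839e-04,
       -7.24240098e-04,  1.89881150e-04]), 'joint_torque': array([ 4.33116320e-04, -4.05455482e+01, -2.37777954e+01,  7.02796178e-02,
        2.99032603e-02, -4.10768916e-05]), 'ee_pos': array([0.17507902, 0.54713686, 0.16613447]), 'ee_rot': array([-3.14004692e+00, -1.71906345e-04,  2.83180342e+00]), 'ft_force': array([ 0.314773  , -0.4085855 ,  0.28157212]), 'torque': array([0.03089025, 0.01339665, 0.03937595]), 'gripper_force': 0.0, 'gripper_width': 0.09393302299867443}
```

View pics/top0.png

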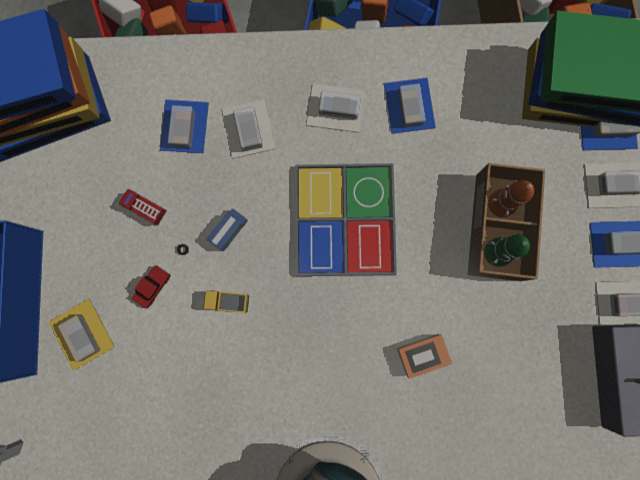

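View pics/scene0.png

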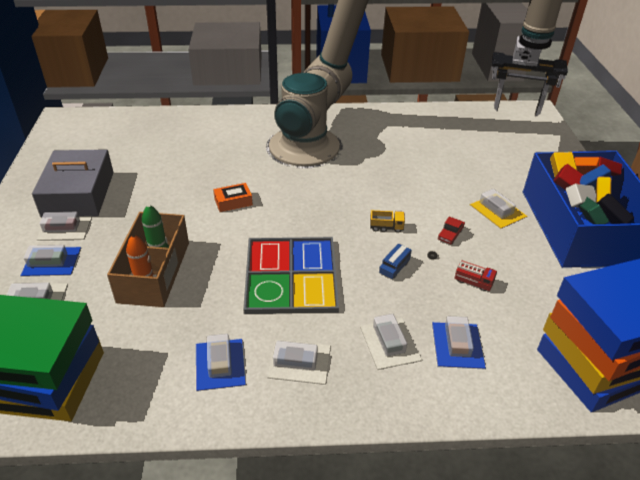

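```bash
cat > h.py <<'E'
from plant import bot, optics
import numpy as np, cv2
from scipy.spatial.transform import Rotation as R
def cam(n):
    p=optics.camera_params(n); f=240/np.tan(np.radians(p['fov_y']/2))
    return p,f,R.from_euler('xyz',p['attitude']).as_matrix()
def cast(n,uv,z):
    p,f,M=cam(n); uv=np.atleast_2d(uv).astype(float)
    d=np.c_[(uv[:,0]-p['cx'])/f,(uv[:,1]-p['cy'])/f,np.ones(len(uv))]@M.T
    return (p['xyz']+d*((z-p['xyz'][2])/d[:,2])[:,None])[:,:2]
def proj(n,X):
    p,f,M=cam(n); c=(np.atleast_2d(X)-p['xyz'])@M
    return np.c_[p['cx']+f*c[:,0]/c[:,2],p['cy']+f*c[:,1]/c[:,2]]
HUE={'red':((0,8),(170,180)),'yellow':((18,33),),'blue':((100,125),),'green':((45,85),),'orange':((5,16),)}
def blob(img,col,box,smin=90,vmin=40):
    """largest blob of a colour in box (u0,v0,u1,v1), its hull in pixels"""
    hsv=cv2.cvtColor(img,cv2.COLOR_RGB2HSV); m=np.zeros(img.shape[:2],np.uint8)
    for a,b in HUE[col]: m|=cv2.inRange(hsv,(a,smin,vmin),(b,255,255))
    k=np.zeros_like(m); u0,v0,u1,v1=box; k[v0:v1,u0:u1]=m[v0:v1,u0:u1]
    k=cv2.morphologyEx(k,cv2.MORPH_CLOSE,np.ones((5,5),np.uint8))
    c=max(cv2.findContours(k,cv2.RETR_EXTERNAL,cv2.CHAIN_APPROX_NONE)[0],key=cv2.contourArea)
    return cv2.convexHull(c)[:,0]
def rect(n,hull,z):
    """min-area rectangle of the hull on the plane z: centre, (long, short), heading of the long side"""
    q=cast(n,hull,z).astype(np.float32)
    b=cv2.boxPoints(cv2.minAreaRect(q*1000))/1000
    e,g=b[1]-b[0],b[2]-b[1]
    if np.linalg.norm(g)>np.linalg.norm(e): e,g=g,e
    return b.mean(0),(np.linalg.norm(e),np.linalg.norm(g)),(np.arctan2(e[1],e[0])+np.pi/2)%np.pi-np.pi/2
BOX={'top':dict(yellow=(297,166,345,222),green=(345,166,394,220),blue=(297,219,345,275),red=(345,219,394,275),
  fire=(115,180,172,232),van=(200,200,255,260),tip=(198,283,255,318),sal=(128,262,174,310)),
 'scene':dict(red=(247,238,292,274),blue=(292,238,336,274),green=(246,274,291,310),yellow=(292,274,338,310),
  fire=(452,255,500,295),van=(375,240,415,280),tip=(365,203,410,236),sal=(435,214,468,246))}
COL=dict(fire='red',van='blue',tip='yellow',sal='red')
E
cat > m.py <<'E'
from h import *
im={n:optics.capture(n) for n in BOX}
for k in BOX['top']:
    for n in im:
        z=.009 if k in HUE else .023
        c,s,a=rect(n,blob(im[n],COL.get(k,k),BOX[n][k]),z); print(k,n,np.round(c,4),np.round(s,3),round(a,3))
t=im['top']
a=cv2.resize(t[155:285,430:560],(520,520),interpolation=cv2.INTER_CUBIC)
b=cv2.resize(t[280:320,190:260],(280,160),interpolation=cv2.INTER_CUBIC)
c=cv2.resize(im['scene'][195:305,105:195],(270,330),interpolation=cv2.INTER_CUBIC)
o=np.zeros((520,800,3),np.uint8); o[:,:520]=a; o[:160,520:]=b; o[170:500,520:790]=c
cv2.imwrite('pics/crop.png',o[:,:,::-1])
E
python3 m.py
```

```text
yellow top [ 0.6112 -0.0021] [0.106 0.091] -0.031
yellow scene [ 6.116e-01 -5.000e-04] [0.102 0.093] -0.024
green top [ 0.6096 -0.1021] [0.107 0.09 ] -0.008
green scene [ 0.608 -0.102] [0.103 0.092] -0.016
blue top [ 4.963e-01 -1.000e-04] [0.107 0.091] -0.022
blue scene [0.4952 0.0017] [0.106 0.092] -0.024
red top [ 0.4946 -0.1008] [0.105 0.093] -0.028
red scene [ 0.4934 -0.1005] [0.108 0.093] -0.019
fire top [0.5892 0.3713] [0.096 0.038] 1.033
fire scene [0.5891 0.3684] [0.086 0.073] 1.061
van top [0.5372 0.195 ] [0.082 0.04 ] -0.672
van scene [0.5342 0.1904] [0.114 0.041] -0.573
tip top [0.3881 0.1967] [0.088 0.039] 1.447
tip scene [0.3863 0.1967] [0.087 0.073] 1.467
sal top [0.424  0.3531] [0.083 0.047] -0.602
sal scene [0.4321 0.3466] [0.101 0.046] -0.569
```

View pics/crop.png

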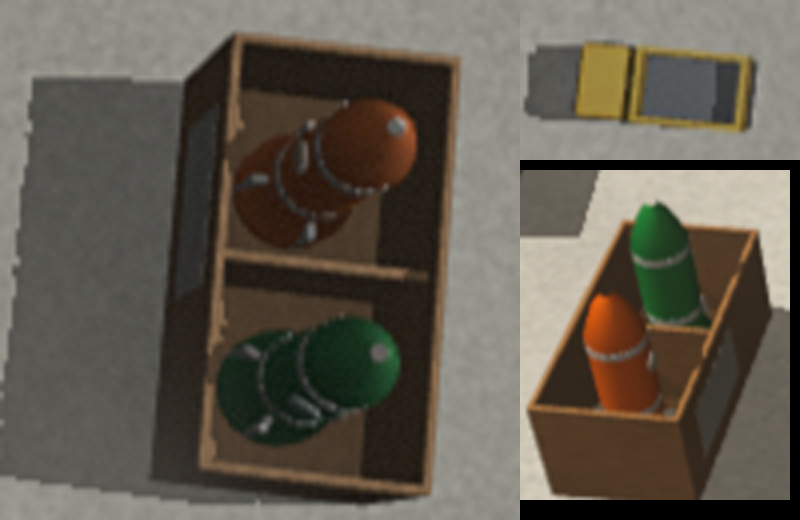

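```bash
cat > pp.py <<'E'
from h import *
def face(p,yaw):
    """orientation pointing down with tool x along yaw (mod pi), least last-joint angle"""
    c=[]
    for y in (yaw,yaw+np.pi):
        o=[np.pi,0,(y+np.pi)%(2*np.pi)-np.pi]; q=bot.inverse_kinematics(p,o)
        if q is not None: c.append((abs(q[5]),o))
    return min(c,key=lambda t:t[0])[1]
def carry(src,yaw,dst,yaw2,zg,dz,hov,op,rel,force):
    """grip at TCP height zg over src, set down dz higher at dst"""
    a=[*src,hov]; bot.set_gripper(op); bot.reach(a,face(a,yaw))
    bot.move_l([*src,zg],.15); bot.set_gripper(0,force)
    w=bot.get_obs()['gripper_width']; bot.move_l(a,.12)
    o=bot.get_obs(); print('gripped',round(w,4),'lifted',round(o['gripper_width'],4))
    if o['gripper_width']<.03: raise SystemExit('lost')
    b=[*dst,hov]; bot.reach(b,face(b,yaw2))
    bot.move_l([*dst,zg+dz+.006],.12)
    hit=bot.move_l([*dst,zg+dz-.002],.02,until_force=4)
    print('touch',hit,bot.get_obs()['ee_pos'].round(4)); bot.set_gripper(rel)
    bot.move_l(b,.12); print('t',round(bot.get_obs()['time'],1))
E
cat > go1.py <<'E'
from pp import *
carry([.387,.197],1.47,[.6112,-.0015],-.022,.009,.009,.2,.08,.06,25)
cv2.imwrite('pics/a.png',optics.capture('top')[100:400,:420,::-1])
E
python3 go1.py
python3 - <<'E'
from h import *
for n,u in (('top',(524.75,243)),('top',(529.25,186.25)),('scene',(150,206.7))): print(cast(n,u,.153))
E
```

```text
gripped 0.0005 lifted 0.0005
[[ 0.47425167 -0.36726862]]
[[ 0.57767329 -0.3834384 ]]
[[ 0.48065184 -0.36144824]]lost
```

Run:
```python
from h import *
o=bot.get_obs(); print(o['ee_pos'],o['ee_rot'],o['qpos'],o['time'])
print(proj('top',[[.387,.197,.023],o['ee_pos']]),proj('scene',[[.387,.197,.023],o['ee_pos']]))
t=optics.capture('top');s=optics.capture('scene')
o=np.vstack([t[170:350,100:420],s[180:330,230:550]]);cv2.imwrite('pics/a.png',cv2.resize(o,(560,577))[:,:,::-1])
```

```text
[0.38652997 0.19684961 0.19934946] [-3.14024824e+00  5.91045559e-04  1.46998613e+00] [ 3.10359900e-01  4.17661455e-02  1.71611039e+00 -4.52499036e-06
  1.38518471e+00  4.11171337e-01] 6.575
[[225.30614861 301.8069465 ]
 [204.59116345 300.53267725]] [[387.45282943 219.50510478]
 [394.54371339 161.05533784]]
```

View pics/a.png

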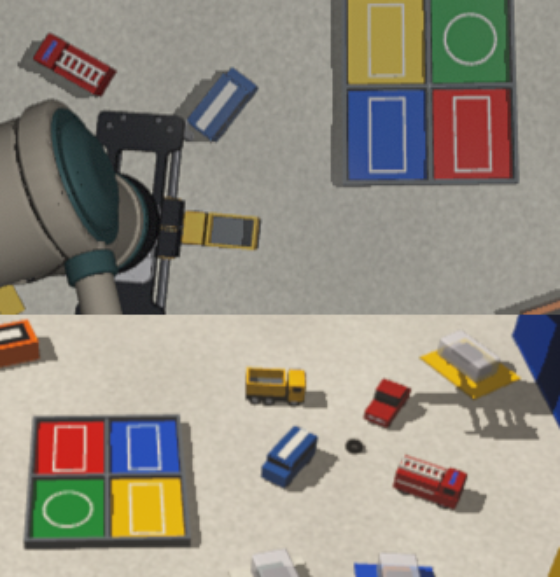

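Run:
```python
from h import *
bot.set_gripper(.08); bot.move_l([.387,.197,.07],.15); e=bot.get_obs()['ee_pos']; print(e)
s=optics.capture('scene').copy()
u=proj('scene',[e,[.387,.197,.023],[.387,.197,0]]).astype(int); print(u)
for p,c in zip(u,((255,0,255),(0,255,255),(0,255,0))): cv2.circle(s,tuple(map(int,p)),2,c,1)
cv2.imwrite('pics/b.png',cv2.resize(s[60:300,300:560],(780,600)[:2] if 0 else (650,600))[:,:,::-1])
```

```text
[0.38769628 0.19722888 0.07061546]
[[389 204]
 [387 219]
 [386 226]]
```

View pics/b.png

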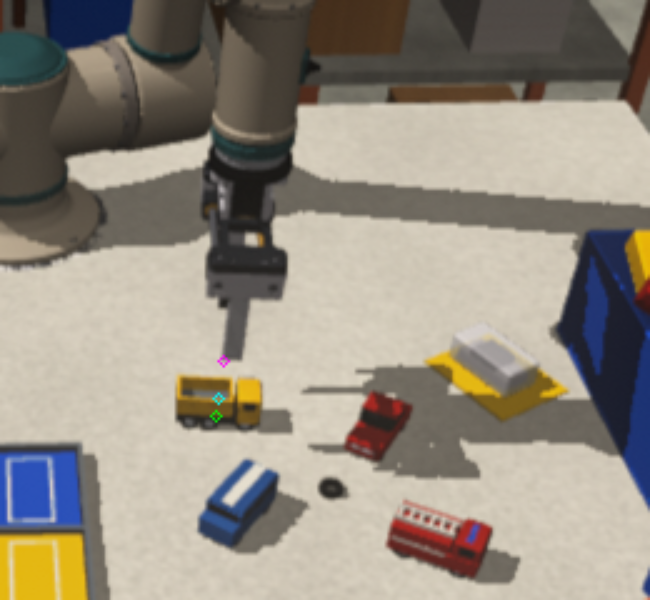

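Run:
```python
from h import *
f=lambda:(lambda o:print(o['time'].__round__(2),o['ee_pos'].round(4),o['gripper_width'].round(4),o['gripper_force'],o['ft_force'].round(1)))(bot.get_obs())
bot.move_l([.387,.197,.03],.15);f();bot.move_l([.387,.197,.009],.05);f()
cv2.imwrite('pics/c.png',cv2.resize(optics.capture('scene')[130:270,330:470],(560,560))[:,:,::-1])
bot.set_gripper(.03,25);f()
```

```text
Traceback (most recent call last):
AttributeError: 'float' object has no attribute 'round'
```

Run:
```python
from h import *
def f():
    o=bot.get_obs(); print(round(o['time'],2),o['ee_pos'].round(4),round(o['gripper_width'],4),o['gripper_force'],o['ft_force'].round(1))
f();bot.move_l([.387,.197,.009],.05);f()
cv2.imwrite('pics/c.png',cv2.resize(optics.capture('scene')[130:270,330:470],(560,560))[:,:,::-1])
bot.set_gripper(.03,25);f()
```

```text
9.43 [0.3873 0.1971 0.0304] 0.0798 0.0 [ 0.6 -0.4  0.2]
10.0 [0.3869 0.197  0.0088] 0.08 0.0 [ 0.2 -0.6  0.2]
10.95 [0.387 0.197 0.009] 0.0299 0.0 [-0.6  0.3  1.2]
```

View pics/c.png

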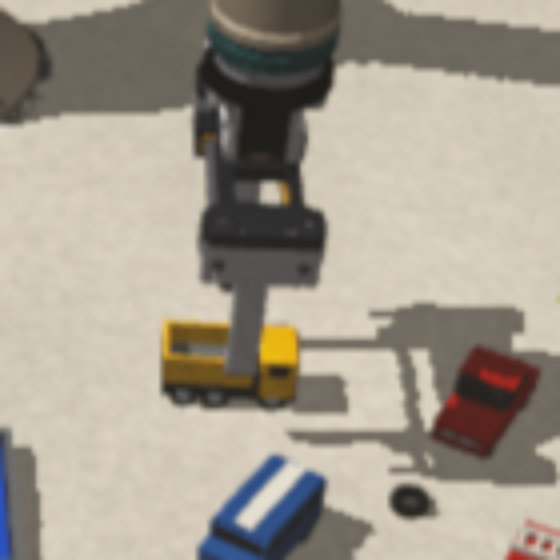

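Run:
```python
from h import *
bot.move_l([.387,.197,.12],.15); bot.set_gripper(0); bot.move_l([.36,.08,.1],.2); 
s=optics.capture('scene');t=optics.capture('top')
hit=bot.move_l([.36,.08,-.06],.04,until_force=4); o=bot.get_obs(); print(hit,o['ee_pos'],o['ee_rot'],o['ft_force'],o['time'])
s2=optics.capture('scene')
bot.move_l([.36,.08,.1],.15)
print(proj('scene',[[.36,.08,.1],o['ee_pos']]),proj('top',[.36,.08,.1]))
v=np.hstack([cv2.resize(s[110:250,300:440],(390,390)),cv2.resize(s2[110:250,300:440],(390,390))])
cv2.imwrite('pics/d.png',v[:,:,::-1])
```

```text
True [ 0.36010057  0.08000592 -0.03836773] [-3.14121623e+00  5.29196285e-05  1.47002122e+00] [-1.36728486  0.26185271  6.98422885] 16.3
[[341.72029691 189.48649748]
 [339.3686957  231.99643791]] [[279.29162017 313.96454519]]
```

View pics/d.png

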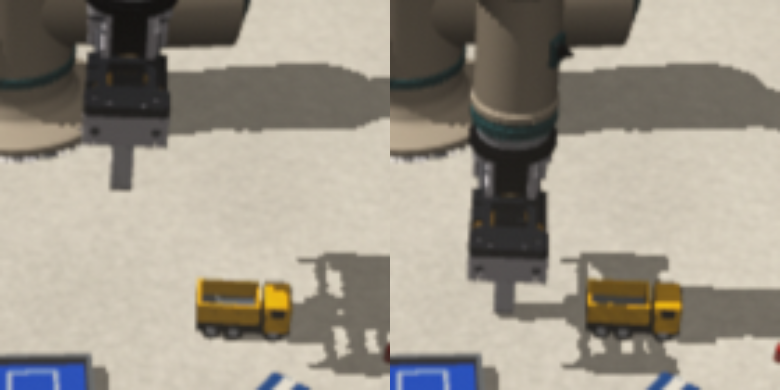

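The touch test shows the tool's reported z is 38 mm low: the tips meet the table at a reading of −0.038. The horizontal position agrees with the camera. I'll correct z by that much and go again.

```bash
sed -i 's/touch.,hit,/touch",hit,/; s/print(.touch"/print("touch"/' pp.py; sed -i "s/,197\],1.47/,&/;s/^,//" /dev/null
cat > go1.py <<'E'
from pp import *
OFF=.0375
carry([.387,.197],1.47,[.6112,-.0015],-.022,.009-OFF,.009,.16,.08,.06,25)
c,s,a=rect('top',blob(optics.capture('top'),'yellow',BOX['top']['yellow']),.009);print(c,s,a)
cv2.imwrite('pics/e.png',np.hstack([cv2.resize(optics.capture('top')[150:290,280:420],(390,390)),cv2.resize(optics.capture('scene')[210:330,230:350],(390,390))])[:,:,::-1])
E
python3 go1.py
```

```text
gripped 0.038 lifted 0.0378
touch True [ 0.6117 -0.0016 -0.0195]
t 28.5
[0.61235833 0.00309979] (np.float32(0.10763132), np.float32(0.08053678)) -0.030573606sed: couldn't edit /dev/null: not a regular file
```

View pics/e.png

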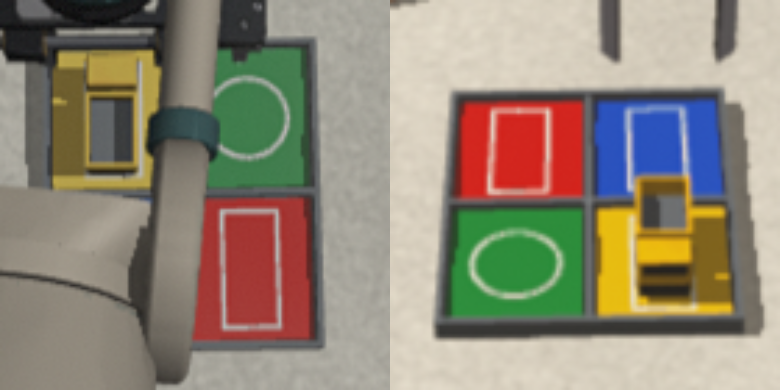

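```bash
cat > go2.py <<'E'
from pp import *
OFF=.0375
carry([.536,.193],-.65,[.4958,.0],-.022,.009-OFF,.009,.16,.08,.06,25)
carry([.589,.370],1.04,[.494,-.1007],-.022,.009-OFF,.009,.16,.08,.06,25)
bot.set_joints(bot.inverse_kinematics([.42,-.3,.2],face([.42,-.3,.2],-.15)))
t=optics.capture('top');s=optics.capture('scene')
cv2.imwrite('pics/f.png',np.hstack([cv2.resize(t[150:290,280:420],(390,390)),cv2.resize(s[210:330,230:350],(390,390))])[:,:,::-1])
print(bot.get_obs()['time'])
E
python3 go2.py
```

```text
gripped 0.0379 lifted 0.0379
touch True [ 4.962e-01 -1.000e-04 -1.960e-02]
t 40.9
gripped 0.0378 lifted 0.0379
touch True [ 0.4944 -0.1008 -0.0196]
t 52.7
53.6333
```

View pics/f.png

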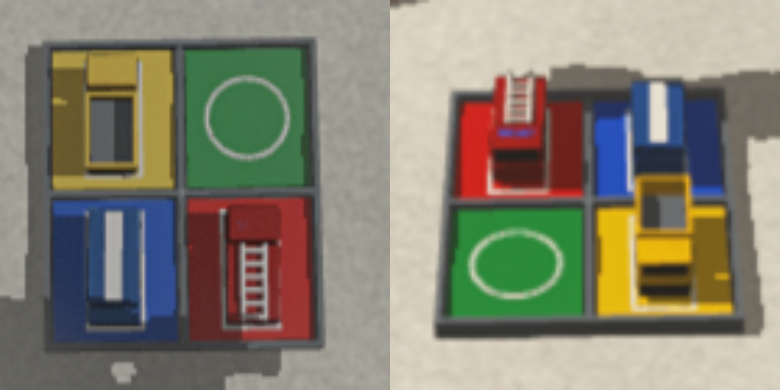

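```bash
cat > go3.py <<'E'
from pp import *
carry([.4755,-.366],-.155,[.609,-.102],-.022,.0525,.005,.168,.07,.075,20)
p=[.35,.15,.22]; bot.reach(p,face(p,0))
t=optics.capture('top');s=optics.capture('scene')
cv2.imwrite('pics/g.png',np.hstack([cv2.resize(t[150:290,280:420],(390,390)),cv2.resize(s[180:330,220:370],(390,390))])[:,:,::-1])
print(bot.get_obs()['time'])
E
python3 go3.py
```

```text
gripped 0.0434 lifted 0.0433
touch True [ 0.6095 -0.1025  0.0577]
t 61.3
63.6917
```

View pics/g.png

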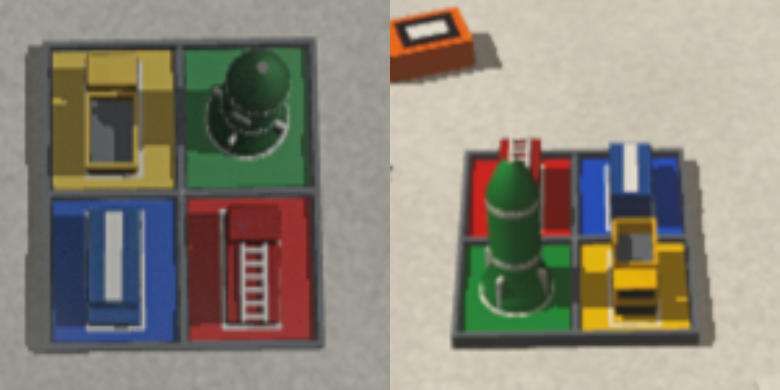

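Run:
```python
from h import *
c=cast('top',(374.0,174.0),.158)[0]; print(c)
if np.hypot(*(c-[.609,-.102]))<.01: print(bot.finish_job())
```

```text
[ 0.60824168 -0.10273896]
the job is handed in; nothing more can be done
None
```

The job is handed in at about 64 s: in the last pictures all three vehicles stand on their outlines and the green rocket is upright within about 2 mm of its ring's centre, while the saloon and orange rocket were never gripped or aimed at, but I did not re-measure them.

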